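Move the bath things from the crate to the tub tray in reverse order

TASK

Move the four bath things (jar, spout cover, drain stopper, bottle) from the pine crate to the grey bath tray in reverse order, because the tray will be turned round when it goes on the tub: what stands at the left end of the crate goes to the right end of the tray, and so on along the row. Set each one gently upright on the round mark of its compartment and let go; do not tip or drop any, and leave the bowls and the cup where they are.

Things in the scene. Friction and masses are not known exactly. Their poses are not given: they have to be found in the camera images.
- jar: White ceramic jar with a screw lid and two thin dark rings round the lid, 80 mm high, 60 mm across the body, lid (the top 20 mm) 58 mm across. Round. Origin at the centre of its underside, z up. About 0.22 kg. Grip the upper part, about 65 mm above the underside.
- spout: Brushed steel tub spout cover standing on end: a round sleeve 48 mm across from 10 to 78 mm up, on a collar 60 mm across and 7 mm high, domed top with a small dark pin 8 mm across, 96 mm high in all. Origin at the centre of its underside, z up. About 0.2 kg. Grip the sleeve, about 65 mm above the underside.
- stopper: Green drain stopper: a disc 62 mm across and 20 mm high, a thin steel stem, and on it the upright green paddle of its pivot lever, from 38 to 72 mm up, 12 mm thick along its own x and 24 mm wide along its own y. 72 mm high in all. Origin at the centre of its underside, z up. About 0.14 kg. Grip the paddle across its thickness (fingers closing along its own x), about 57 mm above the underside.
- bottle: Amber bath-oil bottle with white cap: body 52 mm across up to 76 mm, cap 28 mm across, 100 mm high in all. Round. Origin at the centre of its underside, z up. About 0.18 kg. Grip the body, about 65 mm above the underside.
- crate: Low slatted pine crate, fixed, 116 x 388 mm, its long side (own y) roughly across the robot's view (yaw within 0.15 rad); either nearer to or farther from the robot than the tray. Origin at the centre of its underside on the table, z up. Floor 12 mm above the table; long sides rise to 27 mm, end boards to 34 mm. Four places in a row, at y = -132, -44, +44 and +132 mm (x = 0), each with a coloured mat; +y is the left end seen from the robot.
- tray: Grey plastic bath tray, fixed, 104 x 364 mm plus a steel loop handle at each end, long side (own y) roughly parallel to the crate (yaw within 0.15 rad). Origin at the centre of its underside on the table, z up. Four compartments in a row, centres at y = -132, -44, +44 and +132 mm (x = 0), each 92 x 82 mm inside with a white round mark 60 mm across; floor 10 mm above the table, rims and dividers to 18 mm. +y is the left end seen from the robot.
- mat_jar: Flat red mat 80 x 80 x 3 mm fixed on the crate floor; the white ceramic jar always starts standing on its middle, so the mat goes on showing that thing's place in the crate's row. Origin at the centre of its underside (12 mm above the table); its top is 15 mm above the table. Same yaw as the crate.
- mat_spout: Flat blue mat 80 x 80 x 3 mm fixed on the crate floor; the steel spout cover always starts standing on its middle, so the mat goes on showing that thing's place in the crate's row. Origin at the centre of its underside (12 mm above the table); its top is 15 mm above the table. Same yaw as the crate.
- mat_stopper: Flat yellow mat 80 x 80 x 3 mm fixed on the crate floor; the green drain stopper always starts standing on its middle, so the mat goes on showing that thing's place in the crate's row. Origin at the centre of its underside (12 mm above the table); its top is 15 mm above the table. Same yaw as the crate.
- mat_bottle: Flat black mat 80 x 80 x 3 mm fixed on the crate floor; the amber bottle always starts standing on its middle, so the mat goes on showing that thing's place in the crate's row. Origin at the centre of its underside (12 mm above the table); its top is 15 mm above the table. Same yaw as the crate.
- bowls: Bystander: a nested pair of plastic wash bowls, blue below and orange above, 200 mm across, 76 mm high, left of the work. Origin at the centre of the underside.
- cup: Bystander: clear plastic cup, 72 mm across, 90 mm high, right of the work. Origin at the centre of its underside.
Mind the look-alikes: they are no part of the job. Several things have the shape of the stopper; the one meant has the colours described above.

How it is judged:
At the end, for the whole second after the job is handed in: All four things stand upright (within 0.1 rad) and at rest on the tray floor, one in each compartment, within 15 mm of its centre along the row and 16 mm across it, in the reverse of the order of their mats in the crate (crate place y = +132 goes to tray place y = -132, and so on) (((y of mat_jar in the frame of crate between 0.102 and 0.162 m and y of jar in the frame of tray between -0.147 and -0.117 m) or (y of mat_jar in the frame of crate between 0.014 and 0.074 m and y of jar in the frame of tray between -0.059 and -0.029 m) or (y of mat_jar in the frame of crate between -0.074 and -0.014 m and y of jar in the frame of tray between 0.029 and 0.059 m) or (y of mat_jar in the frame of crate between -0.162 and -0.102 m and y of jar in the frame of tray between 0.117 and 0.147 m)) and x of jar in the frame of tray between -0.016 and 0.016 m and z of jar in the frame of tray between 0.005 and 0.015 m and angle between each of jar, spout, stopper, bottle's own z axis and vertical below 0.1 rad and linear speed of each of jar, spout, stopper, bottle below 0.02 m/s and angular speed of each of jar, spout, stopper, bottle below 0.2 rad/s and ((y of mat_spout in the frame of crate between 0.102 and 0.162 m and y of spout in the frame of tray between -0.147 and -0.117 m) or (y of mat_spout in the frame of crate between 0.014 and 0.074 m and y of spout in the frame of tray between -0.059 and -0.029 m) or (y of mat_spout in the frame of crate between -0.074 and -0.014 m and y of spout in the frame of tray between 0.029 and 0.059 m) or (y of mat_spout in the frame of crate between -0.162 and -0.102 m and y of spout in the frame of tray between 0.117 and 0.147 m)) and x of spout in the frame of tray between -0.016 and 0.016 m and z of spout in the frame of tray between 0.005 and 0.015 m and ((y of mat_stopper in the frame of crate between 0.102 and 0.162 m and y of stopper in the frame of tray between -0.147 and -0.117 m) or (y of mat_stopper in the frame of crate between 0.014 and 0.074 m and y of stopper in the frame of tray between -0.059 and -0.029 m) or (y of mat_stopper in the frame of crate between -0.074 and -0.014 m and y of stopper in the frame of tray between 0.029 and 0.059 m) or (y of mat_stopper in the frame of crate between -0.162 and -0.102 m and y of stopper in the frame of tray between 0.117 and 0.147 m)) and x of stopper in the frame of tray between -0.016 and 0.016 m and z of stopper in the frame of tray between 0.005 and 0.015 m and ((y of mat_bottle in the frame of crate between 0.102 and 0.162 m and y of bottle in the frame of tray between -0.147 and -0.117 m) or (y of mat_bottle in the frame of crate between 0.014 and 0.074 m and y of bottle in the frame of tray between -0.059 and -0.029 m) or (y of mat_bottle in the frame of crate between -0.074 and -0.014 m and y of bottle in the frame of tray between 0.029 and 0.059 m) or (y of mat_bottle in the frame of crate between -0.162 and -0.102 m and y of bottle in the frame of tray between 0.117 and 0.147 m)) and x of bottle in the frame of tray between -0.016 and 0.016 m and z of bottle in the frame of tray between 0.005 and 0.015 m); the robot touches nothing.
It fails at once if one of the four things is tipped over (angle between any of jar, spout, stopper, bottle's own z axis and vertical above 0.7 rad).
It fails at once if one of the four things is slammed or pressed onto the tray (over 60 N) (contact force between any of jar, spout, stopper, bottle and tray above 60 N).
It fails at once if one of the four things is dropped or thrown (0.7 m/s, a fall of 25 mm, out of the fingers) ((linear speed of jar above 0.7 m/s and contact force between jar and the fingers below 0.05 N) or (linear speed of spout above 0.7 m/s and contact force between spout and the fingers below 0.05 N) or (linear speed of stopper above 0.7 m/s and contact force between stopper and the fingers below 0.05 N) or (linear speed of bottle above 0.7 m/s and contact force between bottle and the fingers below 0.05 N)).
It fails at once if the bowls or the cup is pushed more than 30 mm (distance of any of bowls, cup from where it was at the start of the episode above 0.03 m).
It also fails if it takes over 96 s, if anything falls off the work surface, if the arm or the gripper's body presses on something with over 40 N, if the wrist force passes 120 N, or if a joint passes its speed limit or range.

ROBOT

A 6-joint arm with a two-finger parallel gripper is mounted at the origin on the work surface. World frame = base frame: x ahead of the robot, y to its left, z up, the work surface at z = 0. Lengths are in m, angles in rad, forces in N, time in s.
With the tool pointing down it reaches from about 0.375 to 0.975 m from the base axis. Payload 3.8 kg.
Tool frame: the origin (TCP) lies midway between the tips of the shut fingers; the grasp point (between the pads) lies 19 mm behind it; z points along the fingers, y is the direction in which the jaws open and shut (so a half turn about z gives the same grasp; the last joint's range is limited). The gripper opens to 85 mm and grips with 20 to 120 N. Pads are 22 mm wide; open, the fingers measure 114 mm over their backs; the gripper's body (76 mm by 85 mm) begins 54 mm behind the grasp point. The pads swing forward as they close: fully open they stand 13 mm farther back than shut.
Start: joints at [-1.253, 0.264, 1.604, -0, 1.274, -0.037], TCP at [0.234, -0.633, 0.231] pointing down, gripper open.
Joint ranges: [-2.63, 2.63], [-0.94, 2.18], [0.31, 2.57], [-1.31, 4.45], [0, 2.66], [-2.55, 2.55]. Speed limits (rad/s): [2.57, 2.57, 3.14, 3.14, 3.14, 3.14].

INTERFACE

Orientations are given as a rotation vector (axis times angle).
In Python, from workcell import bot gives the robot as it stands.
- The arm moves only by the tool drive_tool, never from a script. Its argument "deltas" is a list of rows, each an object with "hand": the opening, from 0 (shut) to 1 (fully open); "offset": the shift along the world's x, y, z in cm, a list of three; "angular": the turn, a rotation vector about the world's x, y, z in degrees, a list of three. A call has 1 to 8 rows; each row is the pose to reach, as a shift and turn from the pose commanded when the call began; what a row does not reach only later rows make up. A row lasts 1/8 s, in which the tool goes at most 62.5 mm and 10.7 degrees, less where a joint would pass 70% of its speed; a pose out of reach is approached as far as the arm can. A call with a gripper value outside its range is refused whole. The fingers move at their own pace and stop on an object; "force" is the grip in N (left out, the last holds). Time passes only in rows, so rows that repeat a pose let the fingers close. It gives the time, the measured TCP pose, the force and the opening at its end, in the units of the state.
- bot.read_state(): the state, without advancing time (a new reading comes with each control period).
- bot.read_camera(name): name is "scene" or "top" or "wrist"; returns a dict with "frame" (400x640x3 uint8, blue, green, red), "mtx" (3x3 intrinsics, pixels), "R" (3x3) and "t" (3): a world point X has camera coordinates R X + t. Camera axes: x right, y down, z forward; pixel columns grow to the right and rows downward; lengths in m; the calibration is good to about 2 mm. A picture is of the moment at which its call begins. There is no depth.
- bot.finish_job(): hands the job in, once; it reports no verdict.
The state is a dict: "time": time; "q": joint angles; "joint_vel": joint speeds; "joint_torque": joint torques, N m; "tool_pos": TCP position; "tcp_rot": TCP orientation; "wrist_force": force on the tool from outside, world axes, zero at the start; "torque": the same for the moment, N m; "width": opening from 0.0 (shut) to 1.0 (fully open).
Only numpy, scipy, OpenCV 4.12 (cv2) and the standard library are available. Lean on these libraries where they do the work, as an engineer would, in place of code of your own. Each camera call takes 0.05 s, during which the arm holds its last target. There are 200 camera calls.

## Working session

There is one attempt and no reset: what is moved stays moved. The work goes in short steps, Python scripts to look and compute and a tool call to move; the robot and the scene stay as the last step left them, time stands still between calls to the robot, and variables do not carry over. Pictures are saved under pics/ and viewed, about 12 in all and at most 16, crops included, and the job is handed in when it is done.

Besides the shell and the picture viewer there is one more tool, called as name([rows], argument=value, ...), one row to a line, values as JSON. drive_tool: Moves the arm, as the interface text tells. Its arguments: {"type":"object","properties":{"deltas":{"type":"array"},"force":{"type":"number"}},"required":["deltas"]}

```bash
mkdir -p pics; python3 - <<'E'
from workcell import bot
import cv2,numpy as np
s=bot.read_state();print(s)
for n in("top","scene"):
    c=bot.read_camera(n);cv2.imwrite(f"pics/{n}0.png",c["frame"]);np.savez(f"{n}0.npz",**c)
    print(n,c["mtx"],c["R"],c["t"])
E
```

```text
{'time': 0.0, 'q': array([-1.25288438e+00,  2.64774196e-01,  1.60540702e+00, -3.06285534e-05,
        1.27368155e+00, -3.69038495e-02]), 'joint_vel': array([-0.00119615,  0.00069106,  0.00239054, -0.00142227,  0.00153959,
       -0.00107249]), 'joint_torque': array([-1.05688399e-03, -5.15114307e+01, -3.67317259e+01, -1.94145014e-04,
        1.29094213e-02, -7.57029596e-06]), 'tool_pos': array([ 0.23426097, -0.63225403,  0.22993001]), 'tcp_rot': array([-3.09007266e+00, -5.54042286e-01,  5.44519849e-04]), 'wrist_force': array([ 0.60133549,  0.50603537, -0.79656133]), 'torque': array([ 0.00906098, -0.02081366, -0.01903876]), 'width': 1.0026618360025359}
top [[509.155826     0.         323.31735121]
 [  0.         509.155826   197.11061108]
 [  0.           0.           1.        ]] [[ 0.02428476 -0.99965055  0.01044164]
 [-0.98956462 -0.02552101 -0.14181162]
 [ 0.14202855 -0.00688882 -0.98983859]] [-0.00160944  0.51449284  1.41835495]
scene [[414.1181962    0.         314.41132019]
 [  0.         414.1181962  200.8040033 ]
 [  0.           0.           1.        ]] [[-0.44127792  0.89736013 -0.00431272]
 [ 0.58747203  0.28525047 -0.75730363]
 [-0.67834387 -0.33671497 -0.65304871]] [ 0.21309598 -0.2538548   1.48371798]
```

View pics/top0.png

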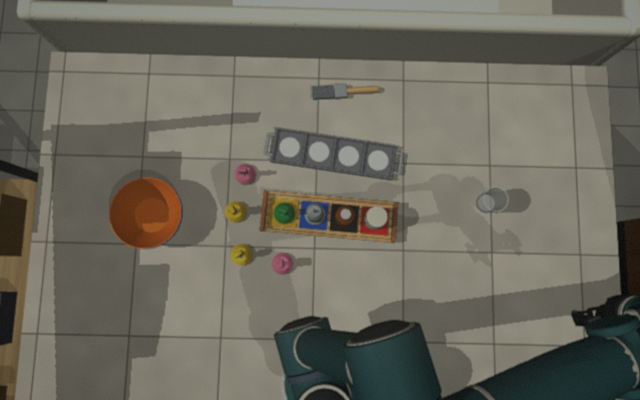

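View pics/scene0.png

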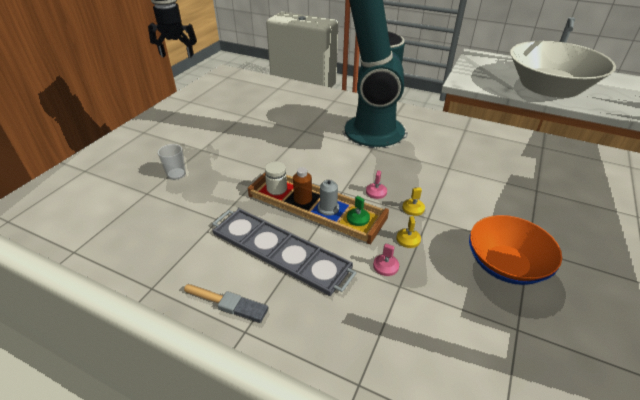

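The top view shows the crate nearer to the robot than the tray. The crate's order from the left is stopper (285,212), spout (314,213), bottle (345,215), jar (376,217). The tray marks are at about (289,147), (319,151), (348,155) and (378,160). I'll enlarge this area.

```bash
cat > h.py <<'E'
import numpy as np,cv2
def ray(c,uv,z):
    """world point at height z seen at pixel uv"""
    d=c["R"].T@np.linalg.solve(c["mtx"],[uv[0],uv[1],1]); o=-c["R"].T@c["t"]
    return o+d*(z-o[2])/d[2]
def proj(c,X):
    p=c["mtx"]@(c["R"]@np.asarray(X,float)+c["t"]); return p[:2]/p[2]
E
python3 - <<'E'
from h import *
c=dict(np.load("top0.npz"));f=c["frame"]
hsv=cv2.cvtColor(f,cv2.COLOR_BGR2HSV)
# white marks on the tray
m=((hsv[...,1]<50)&(hsv[...,2]>150)).astype(np.uint8);roi=np.zeros_like(m);roi[125:185,262:408]=1
n,l,st,ce=cv2.connectedComponentsWithStats(m*roi)
for i in range(1,n):
    if 150<st[i,4]<800: print(ce[i],st[i,4],ray(c,ce[i],.010))
im=cv2.resize(f[120:280,225:415],None,fx=4,fy=3.75*4/3.75,interpolation=cv2.INTER_CUBIC)[:, :]
im=im[:600];cv2.imwrite("pics/crop0.png",im)
E
```

```text
[288.97744361 146.68421053] 266 [0.6658413  0.11602262 0.01      ]
[318.53816794 151.19465649] 262 [0.65455959 0.028492   0.01      ]
[348.04089219 155.51301115] 269 [ 0.6438668  -0.05874125  0.01      ]
[377.63670412 159.85018727] 267 [ 0.63313778 -0.14614278  0.01      ]
```

View pics/crop0.png

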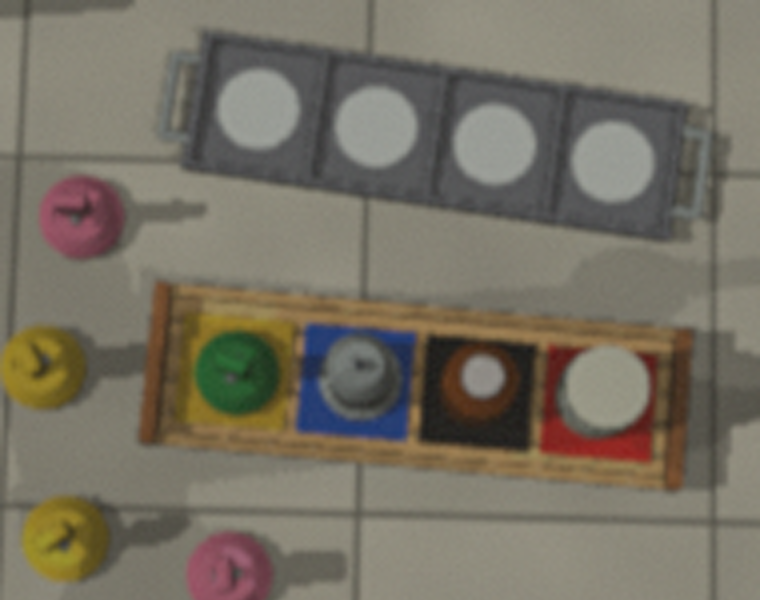

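```bash
python3 - <<'E'
from h import *
from workcell import bot
from scipy.spatial.transform import Rotation as R
c=dict(np.load("top0.npz"))
o=lambda x,y:(x/4+225-.375,y/4+120-.375)
for n,uv,z in[("stopper",(237,372),.035),("spoutpin",(363,366),.111),("bottlecap",(483,376),.115),("jarlid",(607,389),.095),
  ("mat1",(239,371),.015),("mat2",(358,382),.015),("mat3",(477,393),.015),("mat4",(598,402),.015)]:
    print(n,ray(c,o(*uv),z).round(4))
A=R.from_rotvec(bot.read_state()["tcp_rot"]).as_matrix();print(A.round(3))
w=bot.read_camera("wrist");print(w["mtx"],(-w["R"].T@w["t"]),w["R"])
E
```

```text
stopper [0.4671 0.1224 0.035 ]
spoutpin [0.465  0.0323 0.111 ]
bottlecap [ 0.4598 -0.0486  0.115 ]
jarlid [ 0.4552 -0.1344  0.095 ]
mat1 [0.4701 0.1224 0.015 ]
mat2 [0.4643 0.0364 0.015 ]
mat3 [ 0.4585 -0.0496  0.015 ]
mat4 [ 0.4542 -0.1371  0.015 ]
[[ 0.938  0.347 -0.001]
 [ 0.347 -0.938  0.002]
 [ 0.    -0.002 -1.   ]]
[[303.82407271   0.         318.04500337]
 [  0.         303.82407271 202.419993  ]
 [  0.           0.           1.        ]] [ 0.29850152 -0.60976819  0.37198619] [[ 0.34750196 -0.93767787 -0.00161413]
 [-0.9027676  -0.33502862  0.26975264]
 [-0.25348186 -0.09228238 -0.9629283 ]]
```

drive_tool([
  {"hand": 1, "offset": [4, 5, 3], "angular": [0, 0, 9]},
  {"hand": 1, "offset": [7, 10, 5], "angular": [0, 0, 18]},
  {"hand": 1, "offset": [10, 15, 7], "angular": [0, 0, 27]},
  {"hand": 1, "offset": [12, 21, 7], "angular": [0, 0, 36]},
  {"hand": 1, "offset": [14, 27, 7], "angular": [0, 0, 45]},
  {"hand": 1, "offset": [15.5, 33, 7], "angular": [0, 0, 54]},
  {"hand": 1, "offset": [17, 39, 7], "angular": [0, 0, 63]},
  {"hand": 1, "offset": [18, 44.5, 7], "angular": [0, 0, 66.2]},
])

```text
time: 1.15
tool_pos: [0.4146, -0.1859, 0.3011]
tcp_rot: [2.285, 2.156, 0.001]
wrist_force: [1.6, 0.8, -0.3]
width: 1.001
```

drive_tool([
  {"hand": 1, "offset": [1, 6, 0], "angular": [0, 0, 0]},
  {"hand": 1, "offset": [2, 12, 0], "angular": [0, 0, 0]},
  {"hand": 1, "offset": [3.5, 18, 0], "angular": [0, 0, 0]},
  {"hand": 1, "offset": [4.6, 23, 0], "angular": [0, 0, 0]},
  {"hand": 1, "offset": [4.6, 26.8, 0], "angular": [0, 0, 0]},
  {"hand": 1, "offset": [4.6, 26.8, 0], "angular": [0, 0, 0]},
  {"hand": 1, "offset": [4.6, 26.8, 0], "angular": [0, 0, 0]},
])

```text
time: 2.02
tool_pos: [0.4602, 0.0797, 0.301]
tcp_rot: [2.287, 2.154, -0.001]
wrist_force: [-0.3, -0.5, 0.4]
width: 0.999
```

```bash
python3 - <<'E'
from h import *
from workcell import bot
from scipy.spatial.transform import Rotation as R
s=bot.read_state();print(s["time"],s["tool_pos"],R.from_rotvec(s["tcp_rot"]).as_matrix().round(3),s["q"])
c=bot.read_camera("wrist");np.savez("w1.npz",**c);cv2.imwrite("pics/w1.png",c["frame"])
E
```

```text
2.025 [0.46024354 0.07970121 0.30098644] [[ 0.06   0.998 -0.001]
 [ 0.998 -0.06  -0.001]
 [-0.001 -0.001 -1.   ]] [ 1.18629906e-01 -1.75267467e-01  1.93419839e+00 -6.72207744e-04
  1.38331650e+00  1.78693199e-01]
```

View pics/w1.png

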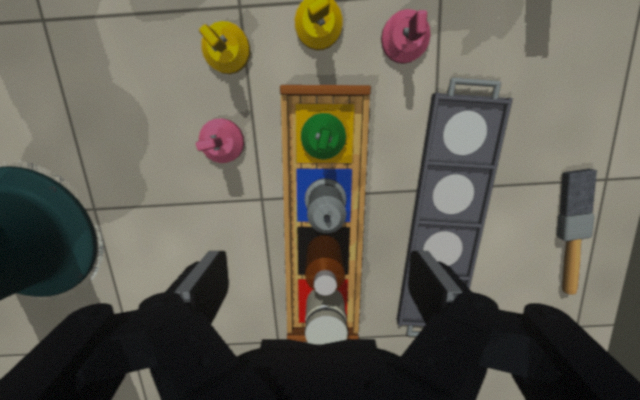

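The wrist view shows the row from above, with the stopper at (324,136) nearest the camera. Next I'll enlarge the region to read the paddle's orientation.

```bash
python3 - <<'E'
from h import *
c=dict(np.load("w1.npz"))
f=cv2.resize(c["frame"][80:240,270:400],None,fx=3.7,fy=3.7,interpolation=cv2.INTER_CUBIC)
g=cv2.resize(c["frame"][100:170,289:359],None,fx=8,fy=8,interpolation=cv2.INTER_CUBIC)[:,:]
cv2.imwrite("pics/w1c.png",g)
hsv=cv2.cvtColor(c["frame"],cv2.COLOR_BGR2HSV)
for n,m,z in[("blue",(hsv[...,0]>105)&(hsv[...,0]<130)&(hsv[...,1]>120),.015)]:
    pass
for n,X in[("stop0",(.4699,.1247,.015)),("stopTop",(.4699,.1247,.087)),("spTop",(.4645,.0369,.111)),("botTop",(.4591,-.0509,.115))]: print(n,proj(c,X).round(1))
E
```

```text
stop0 [323.  133.6]
stopTop [324.  136.9]
spTop [323.9 216.3]
botTop [323.5 286.1]
```

View pics/w1c.png

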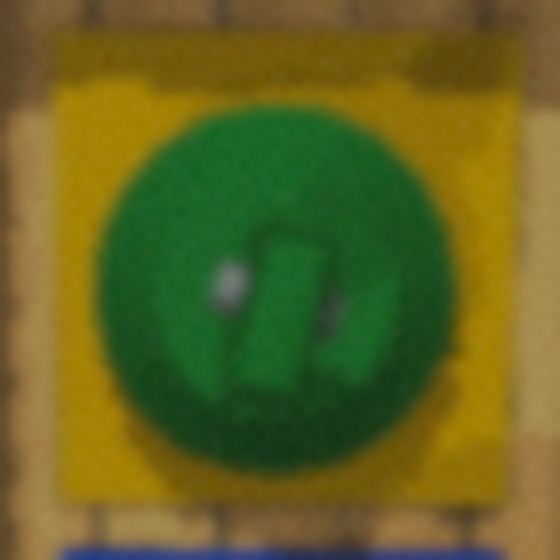

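```bash
python3 - <<'E'
from h import *
c=dict(np.load("w1.npz"))
o=lambda x,y:(x/8+289-.44,y/8+100-.44)
P=[ray(c,o(*p),.087) for p in[(262,240),(325,248),(293,388),(235,380)]]
print(np.round(P,4),np.mean(P,0))
d=P[0]-P[3];e=P[1]-P[2];print(np.degrees(np.arctan2(-d[0],d[1])),np.degrees(np.arctan2(-e[0],e[1])))
print("disc",ray(c,o(278,285),.035))
for n,p in[("spoutpin",(325,215)),("botcap",(325,286))]:print(n,ray(c,p,.111 if n[0]=="s" else .115))
t=np.array([.6493,-.0151]);y=np.array([.0327,.2622]);y/=np.hypot(*y)
for s in(-.132,-.044,.044,.132):print(s,(t+s*y).round(4))
E
```

```text
[[0.4673 0.133  0.087 ]
 [0.4762 0.1314 0.087 ]
 [0.4706 0.112  0.087 ]
 [0.4622 0.1136 0.087 ]] [0.46905579 0.12249958 0.087     ]
-14.477960865534984 -16.0950005078948
disc [0.46988935 0.12365023 0.035     ]
spoutpin [0.4658653  0.03843039 0.111     ]
botcap [ 0.46098429 -0.05082565  0.115     ]
-0.132 [ 0.633  -0.1461]
-0.044 [ 0.6439 -0.0588]
0.044 [0.6547 0.0286]
0.132 [0.6656 0.1159]
```

drive_tool([
  {"hand": 0.7, "offset": [0.5, 3, -4], "angular": [0, 0, -6]},
  {"hand": 0.7, "offset": [0.9, 4.4, -8], "angular": [0, 0, -12]},
  {"hand": 0.7, "offset": [0.9, 4.4, -13], "angular": [0, 0, -12]},
  {"hand": 0.7, "offset": [0.9, 4.4, -18], "angular": [0, 0, -12]},
  {"hand": 0.7, "offset": [0.9, 4.4, -22], "angular": [0, 0, -12]},
  {"hand": 0.7, "offset": [0.9, 4.4, -24.8], "angular": [0, 0, -12]},
  {"hand": 0.7, "offset": [0.9, 4.4, -24.8], "angular": [0, 0, -12]},
  {"hand": 0.7, "offset": [0.9, 4.4, -24.8], "angular": [0, 0, -12]},
])

```text
time: 3.08
tool_pos: [0.4706, 0.1234, 0.0544]
tcp_rot: [2.501, 1.9, 0.002]
wrist_force: [0.4, -0.6, 0.6]
width: 0.701
```

drive_tool([
  {"hand": 0, "offset": [0, 0, 0], "angular": [0, 0, 0]},
  {"hand": 0, "offset": [0, 0, 0], "angular": [0, 0, 0]},
  {"hand": 0, "offset": [0, 0, 0], "angular": [0, 0, 0]},
  {"hand": 0, "offset": [0, 0, 0], "angular": [0, 0, 0]},
  {"hand": 0, "offset": [0, 0, 0], "angular": [0, 0, 0]},
  {"hand": 0, "offset": [0, 0, 0], "angular": [0, 0, 0]},
  {"hand": 0, "offset": [0, 0, 0], "angular": [0, 0, 0]},
  {"hand": 0, "offset": [0, 0, 0], "angular": [0, 0, 0]},
], force=30)

```text
time: 4.08
tool_pos: [0.4703, 0.1243, 0.0543]
tcp_rot: [2.499, 1.902, 0.002]
wrist_force: [-0.4, 0.1, 5.7]
width: 0.136
```

drive_tool([
  {"hand": 0, "offset": [0, 0, 2], "angular": [0, 0, 0]},
  {"hand": 0, "offset": [0, 0, 6], "angular": [0, 0, 0]},
  {"hand": 0, "offset": [0, 0, 10], "angular": [0, 0, 0]},
  {"hand": 0, "offset": [1, -1, 13], "angular": [0, 0, 0]},
  {"hand": 0, "offset": [3.5, -4, 14], "angular": [0, 0, 0]},
  {"hand": 0, "offset": [6, -8.5, 14], "angular": [0, 0, 0]},
  {"hand": 0, "offset": [8.5, -13, 14], "angular": [0, 0, 0]},
  {"hand": 0, "offset": [11, -18, 14], "angular": [0, 0, 0]},
])

```text
time: 5.08
tool_pos: [0.5796, -0.0569, 0.1925]
tcp_rot: [-2.499, -1.903, 0.001]
wrist_force: [0.5, -0.0, -1.6]
width: 0.138
```

drive_tool([
  {"hand": 0, "offset": [2.7, -4.5, 0], "angular": [0, 0, 0]},
  {"hand": 0, "offset": [4.5, -7.5, -1], "angular": [0, 0, 0]},
  {"hand": 0, "offset": [5.3, -9, -4], "angular": [0, 0, 0]},
  {"hand": 0, "offset": [5.3, -9, -8], "angular": [0, 0, 0]},
  {"hand": 0, "offset": [5.3, -9, -11], "angular": [0, 0, 0]},
  {"hand": 0, "offset": [5.3, -9, -12.5], "angular": [0, 0, 0]},
  {"hand": 0, "offset": [5.3, -9, -12.5], "angular": [0, 0, 0]},
  {"hand": 0, "offset": [5.3, -9, -12.5], "angular": [0, 0, 0]},
])

```text
time: 6.08
tool_pos: [0.6336, -0.1461, 0.0698]
tcp_rot: [2.499, 1.901, 0.002]
wrist_force: [1.5, 0.5, -0.8]
width: 0.131
```

```bash
python3 - <<'E'
from h import *
from workcell import bot
s=bot.read_state();print(s["time"],s["tool_pos"],s["width"],s["wrist_force"])
c=bot.read_camera("wrist");np.savez("w2.npz",**c)
a=cv2.resize(c["frame"][150:400,180:460],None,fx=2.4,fy=2.4,interpolation=cv2.INTER_CUBIC);cv2.imwrite("pics/w2.png",a)
print([proj(c,(.633,-.1461,.01)),proj(c,(.633,-.1461,.04))])
E
```

```text
6.075 [ 0.63363076 -0.14612583  0.06975066] 0.13107098009186463 [ 1.47748556  0.52417205 -0.75044715]
[array([316.440805  , 217.62419502]), array([316.32962711, 233.43425219])]
```

View pics/w2.png

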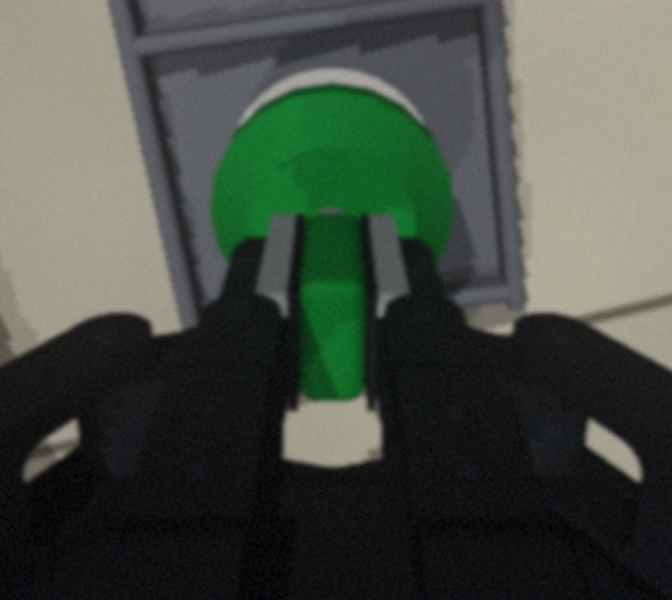

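The stopper hangs upright and is centred over the white mark at the right end of the tray, so I'll lower it.

drive_tool([
  {"hand": 0, "offset": [0, 0, -1], "angular": [0, 0, 0]},
  {"hand": 0, "offset": [0, 0, -1.7], "angular": [0, 0, 0]},
  {"hand": 0, "offset": [0, 0, -1.9], "angular": [0, 0, 0]},
  {"hand": 0, "offset": [0, 0, -2], "angular": [0, 0, 0]},
  {"hand": 0, "offset": [0, 0, -2.05], "angular": [0, 0, 0]},
  {"hand": 0, "offset": [0, 0, -2.05], "angular": [0, 0, 0]},
])

```text
time: 6.88
tool_pos: [0.6321, -0.1458, 0.0493]
tcp_rot: [-2.499, -1.902, 0.001]
wrist_force: [-5.1, 2.2, 8.8]
width: 0.138
```

drive_tool([
  {"hand": 0.6, "offset": [0, 0, 0], "angular": [0, 0, 0]},
  {"hand": 0.6, "offset": [0, 0, 0], "angular": [0, 0, 0]},
  {"hand": 0.6, "offset": [0, 0, 0], "angular": [0, 0, 0]},
  {"hand": 0.6, "offset": [0, 0, 2], "angular": [0, 0, 0]},
  {"hand": 0.6, "offset": [0, 0, 5], "angular": [0, 0, 0]},
  {"hand": 1, "offset": [0, 0, 10], "angular": [0, 0, 0]},
  {"hand": 1, "offset": [-3, 3, 14], "angular": [0, 0, 6]},
  {"hand": 1, "offset": [-6, 7, 16], "angular": [0, 0, 12]},
])

```text
time: 7.88
tool_pos: [0.574, -0.0763, 0.2128]
tcp_rot: [2.282, 2.151, 0.007]
wrist_force: [-0.5, 0.8, -0.3]
width: 0.997
```

drive_tool([
  {"hand": 1, "offset": [-4, 4, 0], "angular": [0, 0, 0]},
  {"hand": 1, "offset": [-8, 8, 0], "angular": [0, 0, 0]},
  {"hand": 1, "offset": [-10.7, 11.4, 0], "angular": [0, 0, 0]},
  {"hand": 1, "offset": [-10.7, 11.4, 0], "angular": [0, 0, 0]},
  {"hand": 1, "offset": [-10.7, 11.4, 0], "angular": [0, 0, 0]},
])

```text
time: 8.5
tool_pos: [0.4663, 0.038, 0.2091]
tcp_rot: [2.285, 2.153, 0.003]
wrist_force: [0.1, 0.7, 0.8]
width: 1.002
```

```bash
python3 - <<'E'
from h import *
from workcell import bot
s=bot.read_state();print(s["time"],s["tool_pos"],s["width"],s["wrist_force"])
c=bot.read_camera("wrist");np.savez("w3.npz",**c)
t=bot.read_camera("top");np.savez("t3.npz",**t)
a=np.hstack([c["frame"][120:400,180:460],cv2.resize(t["frame"][120:240,260:410],(350,280),interpolation=cv2.INTER_CUBIC)]);cv2.imwrite("pics/w3.png",a)
print(proj(c,(.4655,.038,.111)))
E
```

```text
8.5 [0.46631435 0.03795793 0.20913858] 1.0024410268844306 [0.11773463 0.7367     0.84539396]
[316.55902337 202.45564416]
```

View pics/w3.png

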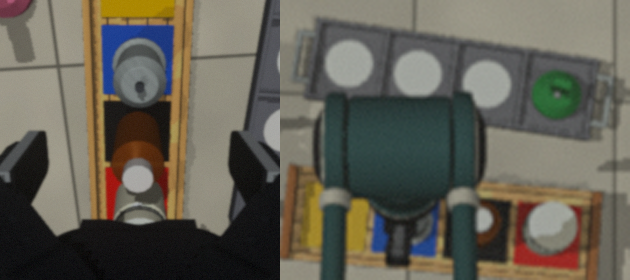

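Left half: the spout's pin is at (320,206) in full-frame pixels, centred between the jaws. Right half: the stopper stands on the right-hand mark. I'll grasp the spout now.

drive_tool([
  {"hand": 1, "offset": [0.05, -0.15, -5], "angular": [0, 0, 0]},
  {"hand": 1, "offset": [0.05, -0.15, -9], "angular": [0, 0, 0]},
  {"hand": 1, "offset": [0.05, -0.15, -13], "angular": [0, 0, 0]},
  {"hand": 1, "offset": [0.05, -0.15, -15.1], "angular": [0, 0, 0]},
  {"hand": 1, "offset": [0.05, -0.15, -15.1], "angular": [0, 0, 0]},
  {"hand": 0.4, "offset": [0.05, -0.15, -15.1], "angular": [0, 0, 0]},
  {"hand": 0.4, "offset": [0.05, -0.15, -15.1], "angular": [0, 0, 0]},
  {"hand": 0.4, "offset": [0.05, -0.15, -15.1], "angular": [0, 0, 0]},
], force=35)

```text
time: 9.6
tool_pos: [0.4677, 0.0365, 0.0584]
tcp_rot: [2.286, 2.151, 0.004]
wrist_force: [0.2, -0.4, 3.4]
width: 0.551
```

drive_tool([
  {"hand": 0, "offset": [0, 0, 0], "angular": [0, 0, 0]},
  {"hand": 0, "offset": [0, 0, 0], "angular": [0, 0, 0]},
  {"hand": 0, "offset": [0, 0, 0], "angular": [0, 0, 0]},
  {"hand": 0, "offset": [0, 0, 0], "angular": [0, 0, 0]},
  {"hand": 0, "offset": [0, 0, 0], "angular": [0, 0, 0]},
  {"hand": 0, "offset": [0, 0, 0], "angular": [0, 0, 0]},
])

```text
time: 10.35
tool_pos: [0.4677, 0.0365, 0.0584]
tcp_rot: [2.286, 2.152, 0.004]
wrist_force: [1.3, -1.9, 7.2]
width: 0.549
```

drive_tool([
  {"hand": 0, "offset": [0, 0, 2], "angular": [0, 0, 0]},
  {"hand": 0, "offset": [0, 0, 6], "angular": [0, 0, 0]},
  {"hand": 0, "offset": [0, 0, 10], "angular": [0, 0, 0]},
  {"hand": 0, "offset": [1, -0.5, 13], "angular": [0, 0, -1]},
  {"hand": 0, "offset": [4, -2, 13.5], "angular": [0, 0, -2]},
  {"hand": 0, "offset": [8, -4.5, 13.5], "angular": [0, 0, -3.6]},
  {"hand": 0, "offset": [12, -6.5, 13.5], "angular": [0, 0, -3.6]},
  {"hand": 0, "offset": [16, -8.5, 13.5], "angular": [0, 0, -3.6]},
])

```text
time: 11.35
tool_pos: [0.6266, -0.049, 0.1913]
tcp_rot: [-2.353, -2.08, 0.001]
wrist_force: [0.1, -0.7, -1.7]
width: 0.548
```

drive_tool([
  {"hand": 0, "offset": [1.6, -1, -2], "angular": [0, 0, 0]},
  {"hand": 0, "offset": [1.6, -1, -6], "angular": [0, 0, 0]},
  {"hand": 0, "offset": [1.6, -1, -10], "angular": [0, 0, 0]},
  {"hand": 0, "offset": [1.6, -1, -12], "angular": [0, 0, 0]},
  {"hand": 0, "offset": [1.6, -1, -12.5], "angular": [0, 0, 0]},
  {"hand": 0, "offset": [1.6, -1, -12.5], "angular": [0, 0, 0]},
])

```text
time: 12.1
tool_pos: [0.6427, -0.0585, 0.0677]
tcp_rot: [2.353, 2.08, 0.001]
wrist_force: [0.0, -1.1, -1.5]
width: 0.549
```

```bash
python3 - <<'E'
from h import *
from workcell import bot
s=bot.read_state();print(s["time"],s["tool_pos"],s["width"],s["wrist_force"])
c=bot.read_camera("wrist");np.savez("w4.npz",**c)
a=cv2.resize(c["frame"][100:400,160:480],None,fx=2,fy=2,interpolation=cv2.INTER_CUBIC);cv2.imwrite("pics/w4.png",a)
E
```

```text
12.1 [ 0.64271055 -0.05845465  0.06772838] 0.5493721630255328 [ 0.03592839 -1.0734805  -1.45705439]
```

View pics/w4.png

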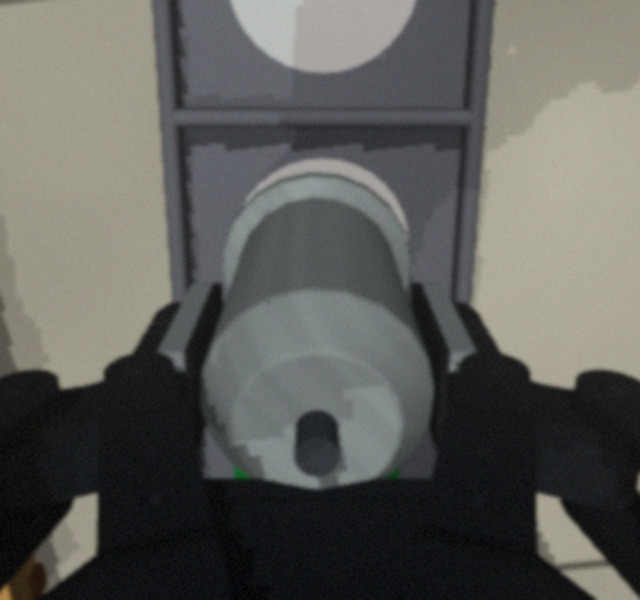

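The spout hangs upright over its mark, perhaps 2–3 mm towards the robot (collar centred at column 317, mark at about 328). I'll shift +0.2 cm in x and lower it.

drive_tool([
  {"hand": 0, "offset": [0.2, 0, -0.7], "angular": [0, 0, 0]},
  {"hand": 0, "offset": [0.2, 0, -1.2], "angular": [0, 0, 0]},
  {"hand": 0, "offset": [0.2, 0, -1.35], "angular": [0, 0, 0]},
  {"hand": 0, "offset": [0.2, 0, -1.42], "angular": [0, 0, 0]},
  {"hand": 0, "offset": [0.2, 0, -1.42], "angular": [0, 0, 0]},
])

```text
time: 12.78
tool_pos: [0.6439, -0.0585, 0.0535]
tcp_rot: [-2.354, -2.08, 0.0]
wrist_force: [-2.8, -0.4, 5.7]
width: 0.553
```

drive_tool([
  {"hand": 1, "offset": [0, 0, 0], "angular": [0, 0, 0]},
  {"hand": 1, "offset": [0, 0, 0], "angular": [0, 0, 0]},
  {"hand": 1, "offset": [0, 0, 0], "angular": [0, 0, 0]},
  {"hand": 1, "offset": [0, 0, 1.5], "angular": [0, 0, 0]},
  {"hand": 1, "offset": [0, 0, 5], "angular": [0, 0, 0]},
  {"hand": 1, "offset": [0, 0, 10], "angular": [0, 0, 0]},
  {"hand": 1, "offset": [-2, 0, 14], "angular": [0, 0, 2]},
  {"hand": 1, "offset": [-6, 0.4, 15], "angular": [0, 0, 3.6]},
])

```text
time: 13.78
tool_pos: [0.5872, -0.055, 0.2084]
tcp_rot: [2.281, 2.149, 0.009]
wrist_force: [-0.5, -0.2, -0.9]
width: 0.999
```

drive_tool([
  {"hand": 1, "offset": [-4, 0.4, 0], "angular": [0, 0, 0]},
  {"hand": 1, "offset": [-8, 0.45, 0], "angular": [0, 0, 0]},
  {"hand": 1, "offset": [-12.4, 0.45, -1], "angular": [0, 0, 0]},
  {"hand": 1, "offset": [-12.4, 0.45, -2], "angular": [0, 0, 0]},
  {"hand": 1, "offset": [-12.4, 0.45, -2], "angular": [0, 0, 0]},
])

```text
time: 14.4
tool_pos: [0.4603, -0.05, 0.1829]
tcp_rot: [2.287, 2.152, 0.001]
wrist_force: [0.5, 0.3, 0.3]
width: 0.996
```

```bash
python3 - <<'E'
from h import *
from workcell import bot
s=bot.read_state();print(s["time"],s["tool_pos"],s["width"],s["wrist_force"])
c=bot.read_camera("wrist");np.savez("w5.npz",**c)
t=bot.read_camera("top");np.savez("t5.npz",**t)
a=np.hstack([c["frame"][120:400,180:460],cv2.resize(t["frame"][120:240,260:410],(350,280),interpolation=cv2.INTER_CUBIC)]);cv2.imwrite("pics/w5.png",a)
print(proj(c,(.460,-.05,.115)))
E
```

```text
14.4 [ 0.46030881 -0.0500086   0.18292884] 0.9961455223618862 [0.47029746 0.2932534  0.33670834]
[317.43395942 213.84089757]
```

View pics/w5.png

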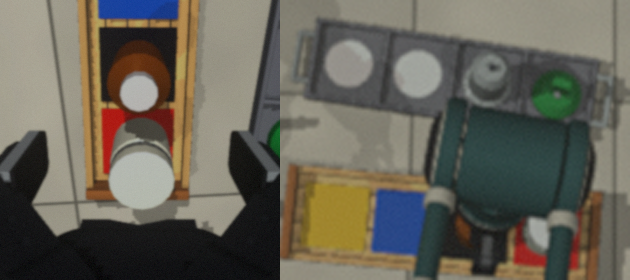

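The spout stands on its mark. The bottle cap is at (319,213) against a prediction of (317,214), so the alignment is good and I'll grasp the bottle.

drive_tool([
  {"hand": 1, "offset": [0.05, 0, -5], "angular": [0, 0, 0]},
  {"hand": 1, "offset": [0.05, 0, -9], "angular": [0, 0, 0]},
  {"hand": 1, "offset": [0.05, 0, -12], "angular": [0, 0, 0]},
  {"hand": 1, "offset": [0.05, 0, -12.7], "angular": [0, 0, 0]},
  {"hand": 1, "offset": [0.05, 0, -12.7], "angular": [0, 0, 0]},
  {"hand": 0.4, "offset": [0.05, 0, -12.7], "angular": [0, 0, 0]},
  {"hand": 0.4, "offset": [0.05, 0, -12.7], "angular": [0, 0, 0]},
  {"hand": 0.4, "offset": [0.05, 0, -12.7], "angular": [0, 0, 0]},
], force=35)

```text
time: 15.5
tool_pos: [0.4618, -0.0502, 0.0572]
tcp_rot: [2.286, 2.152, 0.003]
wrist_force: [-0.6, 0.0, 6.6]
width: 0.599
```

drive_tool([
  {"hand": 0, "offset": [0, 0, 0], "angular": [0, 0, 0]},
  {"hand": 0, "offset": [0, 0, 0], "angular": [0, 0, 0]},
  {"hand": 0, "offset": [0, 0, 0], "angular": [0, 0, 0]},
  {"hand": 0, "offset": [0, 0, 0], "angular": [0, 0, 0]},
  {"hand": 0, "offset": [0, 0, 0], "angular": [0, 0, 0]},
  {"hand": 0, "offset": [0, 0, 0], "angular": [0, 0, 0]},
])

```text
time: 16.25
tool_pos: [0.4618, -0.0502, 0.0572]
tcp_rot: [2.286, 2.152, 0.003]
wrist_force: [-0.0, -0.2, 6.3]
width: 0.597
```

drive_tool([
  {"hand": 0, "offset": [0, 0, 2], "angular": [0, 0, 0]},
  {"hand": 0, "offset": [0, 0, 6], "angular": [0, 0, 0]},
  {"hand": 0, "offset": [0, 0, 10], "angular": [0, 0, 0]},
  {"hand": 0, "offset": [1, 0.5, 13], "angular": [0, 0, -1]},
  {"hand": 0, "offset": [4, 2, 13.5], "angular": [0, 0, -2]},
  {"hand": 0, "offset": [8, 4, 13.5], "angular": [0, 0, -3.6]},
  {"hand": 0, "offset": [12, 6, 13.5], "angular": [0, 0, -3.6]},
  {"hand": 0, "offset": [16, 7, 13.5], "angular": [0, 0, -3.6]},
])

```text
time: 17.25
tool_pos: [0.6212, 0.0212, 0.1902]
tcp_rot: [-2.353, -2.081, 0.0]
wrist_force: [-0.1, 0.5, -1.6]
width: 0.599
```

drive_tool([
  {"hand": 0, "offset": [3.3, 0.9, -1], "angular": [0, 0, 0]},
  {"hand": 0, "offset": [3.3, 0.9, -5], "angular": [0, 0, 0]},
  {"hand": 0, "offset": [3.3, 0.9, -9], "angular": [0, 0, 0]},
  {"hand": 0, "offset": [3.3, 0.9, -12], "angular": [0, 0, 0]},
  {"hand": 0, "offset": [3.3, 0.9, -12.5], "angular": [0, 0, 0]},
  {"hand": 0, "offset": [3.3, 0.9, -12.5], "angular": [0, 0, 0]},
])

```text
time: 18.0
tool_pos: [0.6536, 0.029, 0.0659]
tcp_rot: [-2.354, -2.08, 0.0]
wrist_force: [0.0, -0.5, -1.7]
width: 0.596
```

```bash
python3 - <<'E'
from h import *
from workcell import bot
s=bot.read_state();print(s["time"],s["tool_pos"],s["width"],s["wrist_force"])
c=bot.read_camera("wrist");np.savez("w6.npz",**c)
a=cv2.resize(c["frame"][100:400,160:480],None,fx=2,fy=2,interpolation=cv2.INTER_CUBIC);cv2.imwrite("pics/w6.png",a)
E
```

```text
18.0 [0.65359014 0.0290054  0.06586305] 0.5961069067158854 [ 0.02920295 -0.45694275 -1.71934047]
```

View pics/w6.png

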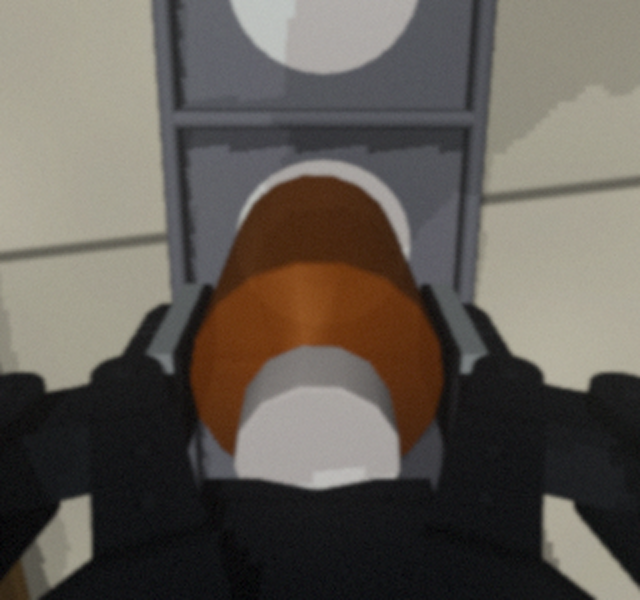

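The bottle hangs upright over its mark, about 2 mm towards the robot (bottle at column 317, mark at 325). I'll apply the same small shift and lower it.

drive_tool([
  {"hand": 0, "offset": [0.2, 0, -0.7], "angular": [0, 0, 0]},
  {"hand": 0, "offset": [0.2, 0, -1.15], "angular": [0, 0, 0]},
  {"hand": 0, "offset": [0.2, 0, -1.3], "angular": [0, 0, 0]},
  {"hand": 0, "offset": [0.2, 0, -1.38], "angular": [0, 0, 0]},
  {"hand": 0, "offset": [0.2, 0, -1.38], "angular": [0, 0, 0]},
])

```text
time: 18.68
tool_pos: [0.6555, 0.0291, 0.0523]
tcp_rot: [2.354, 2.08, 0.0]
wrist_force: [-1.8, 0.2, 2.4]
width: 0.599
```

drive_tool([
  {"hand": 1, "offset": [0, 0, 0], "angular": [0, 0, 0]},
  {"hand": 1, "offset": [0, 0, 0], "angular": [0, 0, 0]},
  {"hand": 1, "offset": [0, 0, 0], "angular": [0, 0, 0]},
  {"hand": 1, "offset": [0, 0, 1.5], "angular": [0, 0, 0]},
  {"hand": 1, "offset": [0, 0, 5], "angular": [0, 0, 0]},
  {"hand": 1, "offset": [0, 0, 10], "angular": [0, 0, 0]},
  {"hand": 1, "offset": [-2, -1, 14], "angular": [0, 0, 2]},
  {"hand": 1, "offset": [-6, -4, 15], "angular": [0, 0, 3.6]},
])

```text
time: 19.68
tool_pos: [0.5988, -0.0106, 0.2077]
tcp_rot: [2.279, 2.152, 0.011]
wrist_force: [0.2, -0.2, 0.7]
width: 1.001
```

drive_tool([
  {"hand": 1, "offset": [-4, -4, 0], "angular": [0, 0, 0]},
  {"hand": 1, "offset": [-8, -8, 0], "angular": [0, 0, 0]},
  {"hand": 1, "offset": [-12, -11, 0], "angular": [0, 0, 0]},
  {"hand": 1, "offset": [-14, -12.6, -2], "angular": [0, 0, 0]},
  {"hand": 1, "offset": [-14, -12.6, -2], "angular": [0, 0, 0]},
  {"hand": 1, "offset": [-14, -12.6, -2], "angular": [0, 0, 0]},
])

```text
time: 20.42
tool_pos: [0.4566, -0.1369, 0.1831]
tcp_rot: [2.287, 2.152, 0.002]
wrist_force: [-0.5, -0.7, 0.3]
width: 0.999
```

```bash
python3 - <<'E'
from h import *
from workcell import bot
s=bot.read_state();print(s["time"],s["tool_pos"],s["width"],s["wrist_force"])
c=bot.read_camera("wrist");np.savez("w7.npz",**c)
t=bot.read_camera("top");np.savez("t7.npz",**t)
a=np.hstack([c["frame"][120:400,180:460],cv2.resize(t["frame"][120:240,260:410],(350,280),interpolation=cv2.INTER_CUBIC)]);cv2.imwrite("pics/w7.png",a)
w5=dict(np.load("w5.npz"));print(proj(c,(.4545,-.137,.095)),ray(w5,(321,300),.095))
E
```

```text
20.425 [ 0.45658076 -0.13692353  0.18305659] 0.9994616401298255 [-0.48635433 -0.68854846  0.30292643]
[315.00941903 206.18846979] [ 0.45789298 -0.13456373  0.095     ]
```

View pics/w7.png

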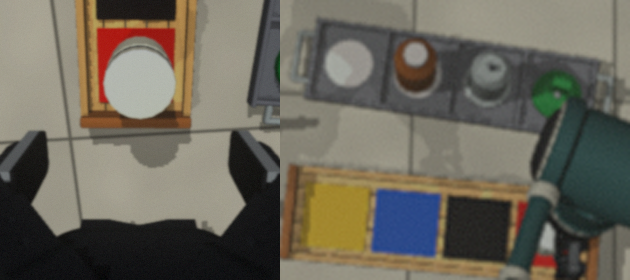

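The bottle stands on its mark. The jar lid is at (320,204) in full-frame pixels, 1–2 mm off the TCP axis, so I'll shift slightly and grasp it.

drive_tool([
  {"hand": 1, "offset": [0.15, 0.1, -5], "angular": [0, 0, 0]},
  {"hand": 1, "offset": [0.15, 0.1, -9], "angular": [0, 0, 0]},
  {"hand": 1, "offset": [0.15, 0.1, -12], "angular": [0, 0, 0]},
  {"hand": 1, "offset": [0.15, 0.1, -12.5], "angular": [0, 0, 0]},
  {"hand": 1, "offset": [0.15, 0.1, -12.5], "angular": [0, 0, 0]},
  {"hand": 0.5, "offset": [0.15, 0.1, -12.5], "angular": [0, 0, 0]},
  {"hand": 0.5, "offset": [0.15, 0.1, -12.5], "angular": [0, 0, 0]},
  {"hand": 0.5, "offset": [0.15, 0.1, -12.5], "angular": [0, 0, 0]},
], force=40)

```text
time: 21.52
tool_pos: [0.4585, -0.1364, 0.059]
tcp_rot: [2.286, 2.151, 0.003]
wrist_force: [-1.0, 0.9, 6.8]
width: 0.678
```

drive_tool([
  {"hand": 0, "offset": [0, 0, 0], "angular": [0, 0, 0]},
  {"hand": 0, "offset": [0, 0, 0], "angular": [0, 0, 0]},
  {"hand": 0, "offset": [0, 0, 0], "angular": [0, 0, 0]},
  {"hand": 0, "offset": [0, 0, 0], "angular": [0, 0, 0]},
  {"hand": 0, "offset": [0, 0, 0], "angular": [0, 0, 0]},
  {"hand": 0, "offset": [0, 0, 0], "angular": [0, 0, 0]},
])

```text
time: 22.28
tool_pos: [0.4585, -0.1364, 0.059]
tcp_rot: [2.286, 2.151, 0.003]
wrist_force: [-1.1, 0.7, 5.8]
width: 0.673
```

drive_tool([
  {"hand": 0, "offset": [0, 0, 2], "angular": [0, 0, 0]},
  {"hand": 0, "offset": [0, 0, 6], "angular": [0, 0, 0]},
  {"hand": 0, "offset": [0, 0, 10], "angular": [0, 0, 0]},
  {"hand": 0, "offset": [1, 1, 13], "angular": [0, 0, -1]},
  {"hand": 0, "offset": [3, 4.5, 13.5], "angular": [0, 0, -2]},
  {"hand": 0, "offset": [6, 8.5, 13.5], "angular": [0, 0, -3.6]},
  {"hand": 0, "offset": [9, 12.5, 13.5], "angular": [0, 0, -3.6]},
  {"hand": 0, "offset": [12, 16.5, 13.5], "angular": [0, 0, -3.6]},
])

```text
time: 23.28
tool_pos: [0.578, 0.0303, 0.1927]
tcp_rot: [2.354, 2.079, 0.002]
wrist_force: [0.2, -1.3, -2.5]
width: 0.675
```

drive_tool([
  {"hand": 0, "offset": [3.5, 4, 0], "angular": [0, 0, 0]},
  {"hand": 0, "offset": [7, 7, 0], "angular": [0, 0, 0]},
  {"hand": 0, "offset": [8.8, 8.7, -2], "angular": [0, 0, 0]},
  {"hand": 0, "offset": [8.8, 8.7, -6], "angular": [0, 0, 0]},
  {"hand": 0, "offset": [8.8, 8.7, -10], "angular": [0, 0, 0]},
  {"hand": 0, "offset": [8.8, 8.7, -12.2], "angular": [0, 0, 0]},
  {"hand": 0, "offset": [8.8, 8.7, -12.5], "angular": [0, 0, 0]},
  {"hand": 0, "offset": [8.8, 8.7, -12.5], "angular": [0, 0, 0]},
])

```text
time: 24.28
tool_pos: [0.6661, 0.1161, 0.0683]
tcp_rot: [2.353, 2.079, 0.003]
wrist_force: [0.2, 0.3, -0.6]
width: 0.675
```

```bash
python3 - <<'E'
from h import *
from workcell import bot
s=bot.read_state();print(s["time"],s["tool_pos"],s["width"],s["wrist_force"])
c=bot.read_camera("wrist");np.savez("w8.npz",**c)
a=cv2.resize(c["frame"][100:400,160:480],None,fx=2,fy=2,interpolation=cv2.INTER_CUBIC);cv2.imwrite("pics/w8.png",a)
E
```

```text
24.275 [0.66609402 0.1160969  0.06827182] 0.6749427557676723 [ 0.23459484  0.28424359 -0.55756951]
```

View pics/w8.png

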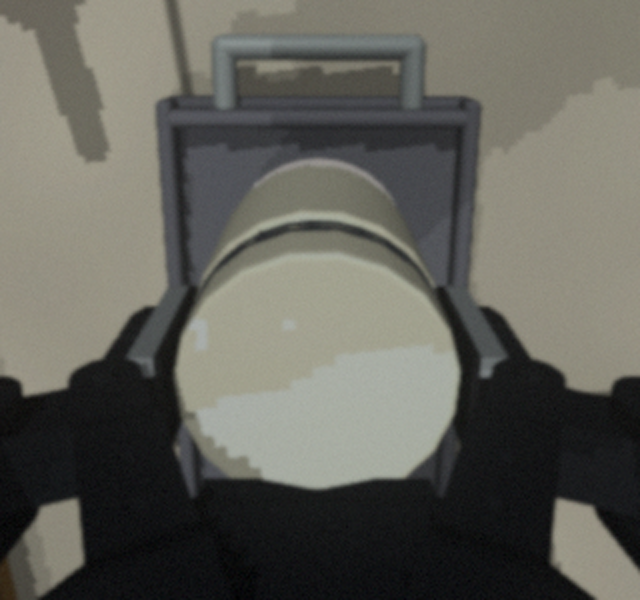

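The jar hangs upright and is centred over the left-hand mark (jar and mark both at about column 320). I'll lower it and release.

drive_tool([
  {"hand": 0, "offset": [0, 0, -0.7], "angular": [0, 0, 0]},
  {"hand": 0, "offset": [0, 0, -1.15], "angular": [0, 0, 0]},
  {"hand": 0, "offset": [0, 0, -1.35], "angular": [0, 0, 0]},
  {"hand": 0, "offset": [0, 0, -1.45], "angular": [0, 0, 0]},
  {"hand": 0, "offset": [0, 0, -1.45], "angular": [0, 0, 0]},
])

```text
time: 24.95
tool_pos: [0.665, 0.1161, 0.0541]
tcp_rot: [-2.354, -2.08, 0.0]
wrist_force: [-5.4, -1.6, 8.4]
width: 0.678
```

drive_tool([
  {"hand": 1, "offset": [0, 0, 0], "angular": [0, 0, 0]},
  {"hand": 1, "offset": [0, 0, 0], "angular": [0, 0, 0]},
  {"hand": 1, "offset": [0, 0, 0], "angular": [0, 0, 0]},
  {"hand": 1, "offset": [0, 0, 1.5], "angular": [0, 0, 0]},
  {"hand": 1, "offset": [0, 0, 5], "angular": [0, 0, 0]},
  {"hand": 1, "offset": [0, 0, 10], "angular": [0, 0, 0]},
  {"hand": 1, "offset": [-2, 2, 15], "angular": [0, 0, 0]},
  {"hand": 1, "offset": [-5, 5, 18], "angular": [0, 0, 0]},
])

```text
time: 25.95
tool_pos: [0.6167, 0.1662, 0.2372]
tcp_rot: [2.354, 2.076, 0.009]
wrist_force: [0.6, 0.6, 0.9]
width: 0.999
```

drive_tool([
  {"hand": 1, "offset": [-4, 4, 0], "angular": [0, 0, 0]},
  {"hand": 1, "offset": [-8, 8, 0], "angular": [0, 0, 0]},
  {"hand": 1, "offset": [-12, 12, 0], "angular": [0, 0, 0]},
  {"hand": 1, "offset": [-15, 16, 0], "angular": [0, 0, 0]},
  {"hand": 1, "offset": [-15, 16, 0], "angular": [0, 0, 0]},
  {"hand": 1, "offset": [-15, 16, 0], "angular": [0, 0, 0]},
])

```text
time: 26.7
tool_pos: [0.4654, 0.326, 0.2332]
tcp_rot: [2.353, 2.081, 0.002]
wrist_force: [0.1, -0.2, 0.6]
width: 0.998
```

```bash
python3 - <<'E'
from h import *
from workcell import bot
t=bot.read_camera("top");s=bot.read_camera("scene")
X=t["frame"][120:190,260:410].copy()
a=cv2.resize(X,(750,350),interpolation=cv2.INTER_CUBIC)
C=np.array([.6493,-.0151]);y=np.array([.0327,.2622]);y/=np.hypot(*y)
for q,z in((.132,.09),(.044,.11),(-.044,.106),(-.132,.03)):
    p=(proj(t,[*(C+q*y),z])-[260,120]+.5)*5;cv2.drawMarker(a,tuple(int(v) for v in p),(255,0,255),0,16,1)
b=cv2.resize(s["frame"][150:310,170:400],(500,250+98)[:2])
cv2.imwrite("pics/end.png",np.vstack([a,np.pad(b,((0,0),(0,250),(0,0)))[:250]]))
cv2.imwrite("pics/end2.png",b)
E
```

```text
(no output)
```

View pics/end.png

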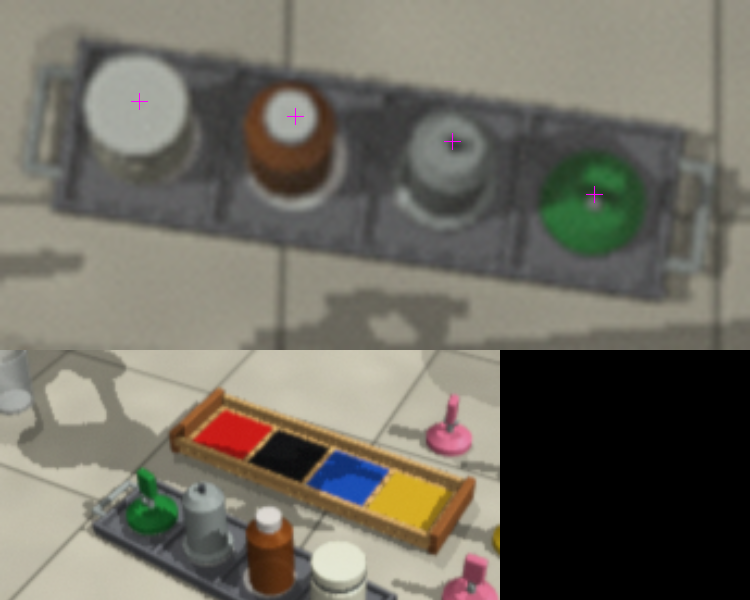

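View pics/end2.png

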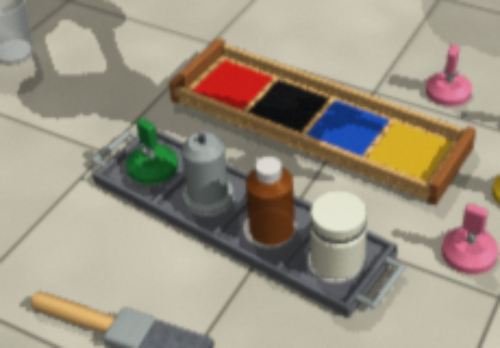

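All four stand upright, each within about 5 mm of its compartment centre, and the order is reversed: jar, bottle, spout, stopper from the left. I'm handing in.

```bash
python3 -c "
from workcell import bot
print(bot.finish_job())"
```

```text
the job is handed in; nothing more can be done
None
```

I moved all four things from the crate to the tray in reverse order and handed the job in at about 27 s of the 96 s allowed. From the left, the tray now holds jar, bottle, spout cover and stopper; the crate held stopper, spout cover, bottle and jar.

- **Position:** In the last top and scene pictures all four stand upright, one per compartment. Each is within about 5 mm of its compartment centre, by eye against the projected centres.
- **Set-down force:** The wrist read at most about 9 N just after each set-down.
- **Clearance:** The gripper was open and well clear of everything when I handed in. I gave the bowls and cup no separate before-and-after check, but the arm kept well above them.
- **Disagreements:** The position estimates from the different cameras differed by up to about 5 mm for the spout cover and jar. I averaged or corrected for this, and no check failed. The hand-in gives no verdict.

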